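# Index the clamp carousel on by one hole

### The job

Move the clamp-sorting carousel on by one compartment: with a fingertip press the black plunger on its index arm down, swing the arm anticlockwise (seen from above) to the next hole with the plunger in, and let it spring fully up there so that the tray is locked. Do not go past that hole, do not touch or lift the pinch clamps lying in the tray, leave the jar, the stopper and the forceps where they are, and finish clear of everything.

Things in the scene. Friction and masses are not known exactly. Their poses are not given: they have to be found in the camera images.
- hub (a point): Middle of the top of the white hub of the round clamp tray (the carousel), on its vertical turning axis, 58 mm above the counter. Frame turns with the tray: x points towards the plunger, z up. White plastic tray, 196 mm across, rim 56 mm above the counter, low walls make six equal open compartments, floor at 40 mm. Place and heading vary.
- plunger_top (a point): Middle of the top face of the index plunger: a black round push button, 30 mm across, three small ribs, on an aluminium boss (40 mm across, its top 46 mm above the counter) at the end of the short index arm that sticks out of the tray, 130 mm from the turning axis. The face is 59 mm above the counter at rest. Pressed straight down; a finger pressing on it can drag it sideways and so turn the tray.
- plunger (a joint): How far the plunger is pressed in, m: 0 = sprung fully up (its shank locks the tray in a hole), 0.006 or more = tray free, 0.009 = stop. Spring: 3 N at first, 6 N at 6 mm, 7.5 N at the stop. Let go between holes, the shank rubs along under the ring and the button stays about 6 mm down; it springs up by itself within about 2 mm of a hole.
- carousel (a joint): Angle of the tray about its vertical axis, rad, counted from the hole it stands in at the start (0) and growing anticlockwise seen from above. The holes are 60 degrees (1.047) apart. In a hole the tray keeps about 0.01 rad of play. The bearing is light: about 1 N at the plunger turns the tray once it is free.
- hole0 (a point): Mouth of the index hole in which the plunger stands at the start, below the index arm, in the top face (30 mm above the counter) of the fixed aluminium index ring, 130 mm from the turning axis. The ring is the top of the fixed round base, 320 mm across, under the tray; its six 14 mm holes are joined by a narrow circular slot.
- hole1 (a point): Mouth of the next hole anticlockwise seen from above, 60 degrees on from hole0, 130 mm from the turning axis, 30 mm above the counter: the plunger must end in this one, its button straight above it.
- jar: Bystander: small open frosted glass jar, 54 mm across, 62 mm high; origin in the middle of its underside. It stands on the counter to the left or the right of the carousel.
- stopper: Bystander: black hard rubber stopper, 37 mm across at the foot, 28 mm high; origin in the middle of its underside. It stands on the counter on the other side from the jar.
- forceps: Bystander: steel ratchet forceps, 155 mm long, 56 mm over the finger rings, 7 mm high, lying on the counter to the left of the carousel as seen from the robot; origin under the middle, x axis towards the jaws.
- clamp_a: Teal plastic pinch clamp, 44 by 18 mm, 11 mm high, lying loose in the tray compartment that is next to the plunger; origin in the middle of its underside. It rides round with the tray.
- clamp_b: Teal plastic pinch clamp, 44 by 18 mm, 11 mm high, lying loose in the tray compartment that is 60 degrees anticlockwise of the plunger's; origin in the middle of its underside. It rides round with the tray.
- clamp_c: Teal plastic pinch clamp, 44 by 18 mm, 11 mm high, lying loose in the tray compartment that is opposite the plunger; origin in the middle of its underside. It rides round with the tray.
- clamp_d: Teal plastic pinch clamp, 44 by 18 mm, 11 mm high, lying loose in the tray compartment that is 60 degrees anticlockwise of the one opposite the plunger; origin in the middle of its underside. It rides round with the tray.

How it is judged:
On the way, in this order (a step that is already met when the one before it is completed fails the run):
1. the plunger is pressed in far enough to free the tray, before the tray has turned (value of joint plunger above 0.005 m and value of joint carousel between -0.1 and 0.1 rad).
2. the tray is swung off its hole towards the next with the plunger in (value of joint plunger above 0.004 m and value of joint carousel between 0.3 and 0.95 rad).
At the end, for the whole second after the job is handed in: The tray stands 60 degrees on (within 0.03 rad of 1.047), at rest and locked: the plunger is sprung up to within 1.5 mm in the next hole. All four clamps still lie on the tray's floor inside its rim; jar, stopper and forceps are within 20 mm of where they stood (value of joint carousel between 1.017 and 1.077 rad and value of joint plunger below 0.0015 m and velocity of joint carousel between -0.05 and 0.05 rad/s and horizontal distance between each of clamp_a, clamp_b, clamp_c, clamp_d and hub below 0.095 m and height (world z) of clamp_a between 0.035 and 0.048 m and height (world z) of clamp_b between 0.035 and 0.048 m and height (world z) of clamp_c between 0.035 and 0.048 m and height (world z) of clamp_d between 0.035 and 0.048 m and distance of each of jar, stopper, forceps from where it was at the start of the episode below 0.02 m); the robot touches nothing.
It fails at once if the tray is turned the wrong way (clockwise) (value of joint carousel below -0.15 rad).
It fails at once if the tray is turned well past the next hole (more than 20 degrees beyond it) (value of joint carousel above 1.397 rad).
It fails at once if a clamp is lifted out of its compartment or touched by the robot (height (world z) of any of clamp_a, clamp_b, clamp_c, clamp_d above 0.056 m or contact force between any of the fingers, the arm and clamp_a above 1 N or contact force between any of the fingers, the arm and clamp_b above 1 N or contact force between any of the fingers, the arm and clamp_c above 1 N or contact force between any of the fingers, the arm and clamp_d above 1 N).
It fails at once if the jar, the stopper or the forceps is moved (more than 20 mm) (distance of any of jar, stopper, forceps from where it was at the start of the episode above 0.02 m).
It also fails if it takes over 35 s, if anything falls off the work surface, if the arm or the gripper's body presses on something with over 40 N, if the wrist force passes 120 N, or if a joint passes its speed limit or range.

### The arm

A 6-joint arm with a two-finger parallel gripper is mounted at the origin on the work surface. World frame = base frame: x ahead of the robot, y to its left, z up, the work surface at z = 0. Lengths are in m, angles in rad, forces in N, time in s.
With the tool pointing down it reaches from about 0.275 to 0.975 m from the base axis. Payload 8.4 kg.
Tool frame: the origin (TCP) lies between the finger pads; the fingertips stand 14 mm ahead of it and the grasp point (between the pads) lies 5 mm behind it; z points along the fingers, y is the line along which they close (so a half turn about z gives the same grasp; the last joint's range is limited). The gripper opens to 92 mm and grips with 3 to 60 N. Pads are 20 mm wide; open, the fingers measure 128 mm over their backs; the gripper's body (75 mm by 189 mm) begins 69 mm behind the grasp point.
Start: joints at [-1.304, 0.353, 1.633, -0, 1.155, -0.002], TCP at [0.166, -0.603, 0.229] pointing down, gripper open.
Joint ranges: [-2.63, 2.63], [-0.92, 2.1], [0.06, 2.66], [-1.3, 4.44], [0, 2.69], [-3.02, 3.02]. Speed limits (rad/s): [2.22, 2.22, 2.79, 3.14, 3.14, 3.14].

### API

Orientations are given as a unit quaternion [x, y, z, w].
In Python, from station import ctrl gives the robot as it stands. Calls block until the motion is done:
- ctrl.move_pose(position, orientation): joint-space move of the TCP to a pose.
- ctrl.move_straight(position, rot=None, feed=0.15, force_limit=None): straight line of the TCP; rot=None keeps the orientation; feed is the mean speed in m/s. With force_limit (N) it stops when the force on the tool has changed by that much, and returns True; else False.
- ctrl.move_j(angles): joint-space move.
- ctrl.command_gripper(opening, force=None): finger opening in m; force is the grip in N (None keeps the last); returns when the fingers have stopped.
- ctrl.wait(seconds).
- ctrl.inverse_kinematics(position, orientation): joint angles nearest the present ones, or None.
- ctrl.snapshot(name): name is "scene" or "top" or "wrist"; returns a dict with "color" (384x512x3 uint8, blue, green, red), "vfov" (degrees; the focal length in pixels is half the picture's height over the tangent of half this angle, whatever the lens; pixels are square), "cx", "cy" (the principal point, pixels), "k1" (the pictures are not rectified: a ray, as slopes to the right and down, at radius r is drawn at 1 + k1 r^2 times it, then the intrinsics apply), "world_from_camera" (4x4, takes a point from camera to world coordinates). Camera axes: x right, y up, looking along -z (the intrinsics and any distortion apply to the point x, -y, -z); pixel columns grow to the right and rows downward; lengths in m; the calibration is good to about 2 mm. A picture is of the moment at which its call begins. There is no depth.
A pose or a line that the arm cannot do raises ctrl.MotionError and nothing moves.
- ctrl.job_done(): hands the job in; it is judged then, once.
Trained networks look in a picture, given as the dict that the camera call returned (one of the last four; its "shot" number tells which), for a name from the list of things; names that differ only in an ending like _2 or _b are one class to them, and where a whole thing is asked for, a point or a joint stands for the part that bears it (a point fixed in the world has none). Each returns a list of dicts, best first, with "score" (0 to 1); they miss things now and then, are a little off and sometimes report something else, mostly with a low value. They report only what shows in the picture. A call takes as long as a camera call.
- ctrl.regions_of(thing, picture): "mask" (384x512 bool, what is visible of it) and "position" ([column, row] in pixels, amid what is visible of it).
- ctrl.landmark_of(thing, picture): "position" ([column, row] in pixels: a listed point, or the origin of a listed thing).
Readings, each from a call of its own:
- ctrl.read_t(): time.
- ctrl.read_qpos(): joint angles.
- ctrl.read_qd(): joint speeds.
- ctrl.read_effort(): joint torques, N m.
- ctrl.read_position(): TCP position.
- ctrl.read_orientation(): TCP orientation.
- ctrl.read_contact_force(): force on the tool from outside, world axes, zero at the start.
- ctrl.read_moment(): the same for the moment, N m.
- ctrl.read_gripper_width(): finger opening in m.
- ctrl.read_gripper_force(): force on a finger pad.
Only numpy, scipy, OpenCV 4.12 (cv2) and the standard library are available. Lean on these libraries where they do the work, as an engineer would, in place of code of your own. Each camera call takes 0.05 s, during which the arm holds its last target. There are 200 camera calls.

## Working session

There is one attempt and no reset: what is moved stays moved. The work goes in short steps, each a Python script; the robot and the scene stay as the last script left them, time stands still between calls to the robot, and variables do not carry over. Pictures are saved under pics/ and viewed, at most 10 in all, crops included, and the job is handed in when it is done.

```bash
mkdir -p pics
cat > h.py <<'E'
import numpy as np, cv2
from station import ctrl
def ray(pic,px):
    h=pic["color"].shape[0]; f=h/2/np.tan(np.radians(pic["vfov"])/2)
    K=np.array([[f,0,pic["cx"]],[0,f,pic["cy"]],[0,0,1.]])
    u=cv2.undistortPoints(np.array([[px]],float),K,np.array([pic["k1"],0,0,0.]))[0,0]
    T=np.array(pic["world_from_camera"]); return T[:3,3],T[:3,:3]@np.array([u[0],-u[1],-1])
def at(pic,px,z):
    o,d=ray(pic,px); return o+d*(z-o[2])/d[2]
E
python3 - <<'E'
from h import *
ims=[]
for n in("scene","top"):
    p=ctrl.snapshot(n); ims.append(p["color"])
    for t,z in(("hub",.058),("plunger_top",.059),("hole0",.03),("hole1",.03),("jar",0),("stopper",0),("forceps",0)):
        for r in ctrl.landmark_of(t,p)[:2]: print(n,t,round(r["score"],2),np.round(r["position"],1),np.round(at(p,r["position"],z),4))
cv2.imwrite("pics/a.png",ims[0]);cv2.imwrite("pics/b.png",ims[1]); print(ctrl.read_t(),ctrl.read_orientation(),ctrl.read_gripper_width())
E
```

```text
scene hub 0.91 [287.7 213.7] [0.5391 0.0984 0.058 ]
scene hub 0.69 [292.1 197.8] [0.4799 0.0921 0.058 ]
scene plunger_top 0.65 [289.4 181.8] [0.4243 0.0656 0.059 ]
scene plunger_top 0.58 [328.2 198.8] [0.4468 0.1894 0.059 ]
scene hole0 0.85 [325.1 203.1] [0.441  0.1831 0.03  ]
scene hole0 0.82 [289.4 184.1] [0.4074 0.062  0.03  ]
scene hole1 0.85 [325.1 203.1] [0.441  0.1831 0.03  ]
scene hole1 0.82 [289.4 184.1] [0.4074 0.062  0.03  ]
scene jar 0.97 [380.4 227.9] [0.4474 0.3516 0.    ]
scene stopper 0.48 [152.9 159.5] [ 0.4424 -0.4154  0.    ]
scene forceps 0.73 [370.8 268.7] [0.5889 0.3486 0.    ]
scene forceps 0.5 [153.2 158.9] [ 0.4394 -0.4161  0.    ]
top hub 0.82 [234.2 182.2] [0.5323 0.0804 0.058 ]
top plunger_top 0.56 [200.5 212.2] [0.441  0.1829 0.059 ]
top hole0 0.83 [198.5 210.8] [0.4449 0.1938 0.03  ]
top hole0 0.77 [238.6 219.8] [0.4163 0.0686 0.03  ]
top hole1 0.83 [198.5 210.8] [0.4449 0.1938 0.03  ]
top hole1 0.77 [238.6 219.8] [0.4163 0.0686 0.03  ]
top jar 0.64 [149.  213.9] [0.4353 0.3569 0.    ]
top stopper 0.56 [382.7 211.9] [ 0.4386 -0.3949  0.    ]
0.8 [ 9.90985172e-01  1.33971601e-01  2.39167770e-06 -1.05512111e-06] 0.09193426282110312
```

View pics/a.png

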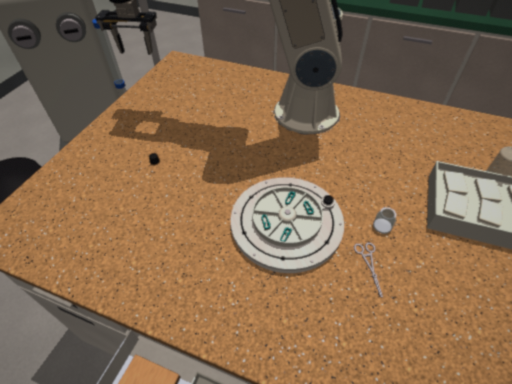

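View pics/b.png

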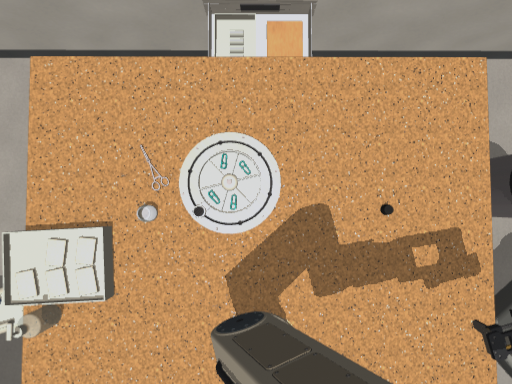

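The overhead view shows the plunger at about (199,211), the hub at about (230,182), and the next hole anticlockwise near (239,221). The jar is at (148,213) and the forceps are at (152,170), well clear on the left. Next I close the gripper and look with the wrist camera.

Run:
```python
from h import *
from scipy.spatial.transform import Rotation as R
# tool down, y (closing line) along mean tangent of the swing
hub=np.array([.537,.096]); pl=np.array([.444,.187])
a=np.arctan2(*(pl-hub)[::-1])+np.radians(30)
best=None
for s in(1,-1):
    y=s*np.array([-np.sin(a),np.cos(a),0]); z=np.array([0,0,-1.]); q=R.from_matrix(np.c_[np.cross(y,z),y,z]).as_quat()
    j=ctrl.inverse_kinematics([.46,.14,.30],q); print(q,j)
    if j is not None and (best is None or abs(j[5])<abs(best[1][5])): best=(q,j)
q=best[0]; np.save("q.npy",q)
ctrl.command_gripper(0.0,10)
ctrl.move_pose([.46,.14,.30],q)
p=ctrl.snapshot("wrist"); cv2.imwrite("pics/c.png",p["color"])
print(p["world_from_camera"],ctrl.read_gripper_width())
for t,z in(("hub",.058),("plunger_top",.059),("hole0",.03),("hole1",.03)):
    for r in ctrl.landmark_of(t,p)[:3]: print(t,round(r["score"],2),np.round(r["position"],1),np.round(at(p,r["position"],z),4))
for r in ctrl.regions_of("plunger_top",p)[:2]: print("reg",r["score"],r["position"],r["mask"].sum(),at(p,r["position"],.059))
print(ctrl.read_t())
```

```text
[ 0.99213957 -0.12513622  0.          0.        ] [ 2.92321243e-01  5.68619576e-02  1.84452706e+00 -4.44089210e-16
  1.24020363e+00  2.11404782e+00]
[0.12513622 0.99213957 0.         0.        ] [ 2.92321243e-01  5.68619576e-02  1.84452706e+00 -4.44089210e-16
  1.24020363e+00 -1.02754483e+00]
[[ 2.49968181e-01 -9.24347218e-01 -2.88267461e-01  3.78023438e-01]
 [ 9.68253935e-01  2.38487003e-01  7.48883581e-02  1.60743265e-01]
 [-4.74802663e-04 -2.97835810e-01  9.54616994e-01  4.56003321e-01]
 [ 0.00000000e+00  0.00000000e+00  0.00000000e+00  1.00000000e+00]] 0.0003103864810494098
hub 0.56 [232.8 218.1] [0.5361 0.0938 0.058 ]
plunger_top 0.6 [283.4 144.6] [0.447  0.1913 0.059 ]
hole0 0.71 [193.3 132.3] [0.401 0.069 0.03 ]
hole0 0.63 [278.5 137.4] [0.4398 0.1888 0.03  ]
hole1 0.71 [193.3 132.3] [0.401 0.069 0.03 ]
hole1 0.63 [278.5 137.4] [0.4398 0.1888 0.03  ]
reg 0.56 [281.3, 139.8] 349 [0.43974862 0.18994197 0.059     ]
5.2667
```

View pics/c.png

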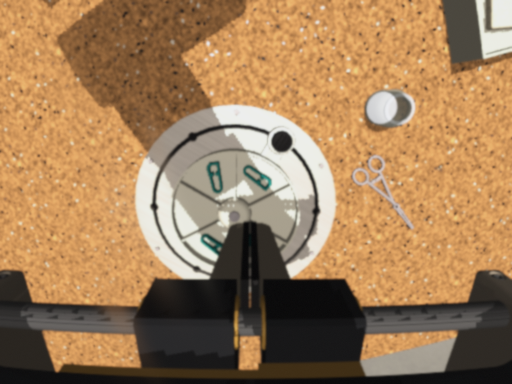

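The wrist view shows the button at about (281,141), and ring holes at about (193,136), (154,206), (316,211) and (196,268). I'll fit the slot circle (radius 130 mm at z = 30 mm), the hole angles and the button.

Run:
```python
from h import *
from scipy.optimize import least_squares
for n in("wrist","top"):
    p=ctrl.snapshot(n); g=p["color"].max(2).astype(int)
    c=np.array([.537,.095]); v,u=np.mgrid[:384,:512]
    P={z:np.array([at(p,(a,b),z)[:2] for a,b in zip(u.ravel(),v.ravel())]).reshape(384,512,2) for z in(.03,.059)}
    bm=(np.hypot(*(P[.059]-[.444,.189]).transpose(2,0,1))<.022)&(g<60)
    b=P[.059][bm].mean(0)
    for _ in range(5):
        d=P[.03]-c; r=np.hypot(d[...,0],d[...,1])
        m=(abs(r-.13)<.012)&(g<75)&(np.hypot(*(P[.059]-b).transpose(2,0,1))>.03)
        c=least_squares(lambda c:np.hypot(*(P[.03][m]-c).T)-.13,c,loss="soft_l1",f_scale=.002).x
    d=P[.03]-c; ang=np.degrees(np.arctan2(d[...,1],d[...,0]))
    rr=np.hypot(*d.transpose(2,0,1)); hm=(abs(abs(rr-.13)-.005)<.002)&m  # hole parts outside the slot
    print(n,"hub",c,"n",m.sum(),"button",b,bm.sum(),"r",np.hypot(*(b-c)),"heading",np.degrees(np.arctan2(*(b-c)[::-1])))
    h=np.histogram(ang[hm]%60,bins=12,range=(0,60))[0]; z=np.exp(6j*np.radians(ang[hm])).mean(); print(h,"hole phase mod60",np.degrees(np.angle(z))/6%60,abs(z))
```

```text
wrist hub [0.53285702 0.09593623] n 1522 button [0.44175114 0.18975896] 277 r 0.1307783758936754 heading 134.15830877740143
[26 28 55 29 22 21 25 25 23 28 26 25] hole phase mod60 10.921159387246126 0.10105917634827874
top hub [0.537 0.095] n 0 button [nan nan] 0 r nan heading nan
[0 0 0 0 0 0 0 0 0 0 0 0] hole phase mod60 nan nan<stdin>:8: RuntimeWarning: Mean of empty slice.
  ret = um.true_divide(
<stdin>:16: RuntimeWarning: Mean of empty slice.
  ret = ret.dtype.type(ret / rcount)
```

```bash
cat > fit.py <<'E'
from h import *
from scipy.optimize import least_squares
def fit(p,c=(.535,.096),b0=(.442,.189)):
    g=p["color"].max(2).astype(int); c=np.array(c); v,u=np.mgrid[:384,:512]
    P={z:np.array([at(p,(a,b),z)[:2] for a,b in zip(u.ravel(),v.ravel())]).reshape(384,512,2) for z in(.03,.059)}
    bm=(np.hypot(*(P[.059]-b0).transpose(2,0,1))<.022)&(g<75); b=P[.059][bm].mean(0)
    ok=~((v>215)&(u>195)&(u<305))&(v<270)
    for _ in range(6):
        d=P[.03]-c; r=np.hypot(d[...,0],d[...,1])
        m=(abs(r-.13)<.010)&(g<75)&ok&(np.hypot(*(P[.059]-b).transpose(2,0,1))>.03)
        c=least_squares(lambda c:np.hypot(*(P[.03][m]-c).T)-.13,c,loss="soft_l1",f_scale=.001).x
    d=P[.03]-c; rr=np.hypot(*d.transpose(2,0,1)); hm=m&(abs(abs(rr-.13)-.005)<.0018)
    z=np.exp(6j*np.arctan2(d[...,1],d[...,0])[hm]).mean()
    print("hub",c,m.sum(),"rms",np.std(rr[m]),"button",b,bm.sum(),"r",np.hypot(*(b-c)),"head",np.degrees(np.arctan2(*(b-c)[::-1])),"hole phase",np.degrees(np.angle(z))/6%60,abs(z),hm.sum())
    o=p["color"].copy(); o[m]=(0,0,255); o[bm]=(0,255,0); return c,b,o
E
python3 - <<'E'
from fit import *
ctrl.move_pose([.57,.12,.30],np.load("q.npy"))
p=ctrl.snapshot("wrist"); c,b,o=fit(p); cv2.imwrite("pics/d.png",o)
print(ctrl.read_t())
E
```

```text
hub [0.53267684 0.09634895] 881 rms 0.0014511654940011452 button [0.44335516 0.18912642] 366 r 0.1287867253395574 head 133.9127966664676 hole phase 13.803240149182237 0.99318642386913 43
5.9417
```

View pics/d.png

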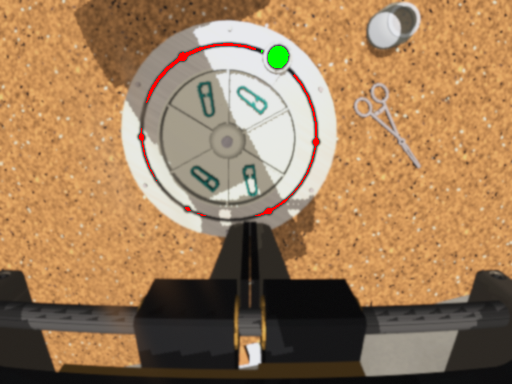

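The fit agrees with the picture: slot rms 1.5 mm, button radius 129 mm, hole phase 13.8° + 120° = the button heading of 133.9°. Next I press.

```bash
cat >> h.py <<'E'
C=np.array([.5327,.0963]); H=133.85
def pos(deg,z,r=.13):
    a=np.radians(H+deg); return [C[0]+r*np.cos(a),C[1]+r*np.sin(a),z]
def st(s): print(s,np.round(ctrl.read_position(),4),np.round(ctrl.read_contact_force(),1),round(ctrl.read_t(),2))
E
python3 - <<'E'
from h import *
q=np.load("q.npy")
ctrl.move_pose(pos(0,.11),q); st("above")
ctrl.move_straight(pos(0,.077),feed=.1); st("near")
print(ctrl.move_straight(pos(0,.058),feed=.02,force_limit=14)); st("pressed")
E
```

```text
above [0.444  0.1906 0.1113] [-0.1  0.6  0.6] 6.89
near [0.4432 0.19   0.0773] [-0.7 -0.7 -0.1] 7.38
True
pressed [0.4437 0.1907 0.0644] [-0.1  0.9  5.9] 8.05
```

Run:
```python
from h import *
z=ctrl.read_position()[2]
for i in range(4):
    z-=.0007; ctrl.move_straight(pos(0,z),feed=.02); ctrl.wait(.1); f=ctrl.read_contact_force()[2]; st(i)
    if f>14: break
for d in(3,6,9,12,15,18): ctrl.move_straight(pos(d,z),feed=.05); st(d)
```

```text
0 [0.4436 0.1906 0.0643] [-1.   0.9 10.2] 8.4
1 [0.4441 0.191  0.0642] [-1.6  1.8 17.6] 8.75
3 [0.4393 0.186  0.0642] [-2.1  0.  17.7] 9.03
6 [0.4349 0.1808 0.0642] [-0.7  0.3 17.1] 9.32
9 [0.4308 0.1754 0.0642] [-0.3 -0.6 15.9] 9.6
12 [0.427  0.1699 0.0642] [ 0.9  0.7 17.4] 9.88
15 [0.4233 0.1641 0.0642] [-0.2  0.1 16.6] 10.17
18 [0.4201 0.1582 0.0642] [ 0.5 -1.  16.9] 10.45
```

Run:
```python
from h import *
z=.0629
z=ctrl.read_position()[2]-.0013
for d in(22,26,30,34,38,42,46,50,54,57,60): ctrl.move_straight(pos(d,z),feed=.05)
st(60)
p=ctrl.snapshot("wrist"); cv2.imwrite("pics/e.png",p["color"])
```

```text
60 [0.4088 0.0654 0.0642] [-0.2 -0.1 20.4] 14.02
```

View pics/e.png

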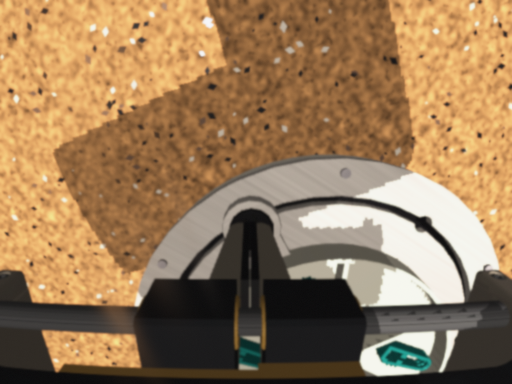

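The boss and arm, at about (250,215), followed under the fingertip, and the empty hole0 shows at (424,224). Next I release step by step and check that the plunger follows up.

Run:
```python
from h import *
z=.0642
for dz in(.0,.002,.004,.006,):
    ctrl.move_straight(pos(60,z+dz),feed=.02); ctrl.wait(.15); st(dz)
```

```text
0.0 [0.4085 0.0655 0.0648] [ 3.2 -0.1  7.4] 14.47
0.002 [0.4085 0.0655 0.0668] [3.9 0.3 4.9] 14.87
0.004 [0.4072 0.0653 0.0684] [3.9 1.  4.9] 15.27
0.006 [0.4062 0.065  0.0702] [ 2.6 -1.6  6. ] 15.67
```

The force persists as the finger rises, to about 3 mm depth, so the shank is in the hole. I'll lift off and verify.

Run:
```python
from fit import *
ctrl.move_straight(pos(60,.12),feed=.08)
ctrl.move_pose([.57,.12,.30],np.load("q.npy")); ctrl.wait(.2)
p=ctrl.snapshot("wrist"); c,b,o=fit(p,b0=pos(60,0)[:2]); cv2.imwrite("pics/f.png",p["color"]); st("up")
```

```text
hub [0.53266093 0.09632125] 831 rms 0.0013703504127843239 button [0.4074059  0.06702483] 434 r 0.12863554280572678 head -166.83551042856948 hole phase 13.799148635542771 0.9958431048314359 33
up [0.5692 0.1197 0.2991] [0.5 0.4 0. ] 17.68
```

View pics/f.png

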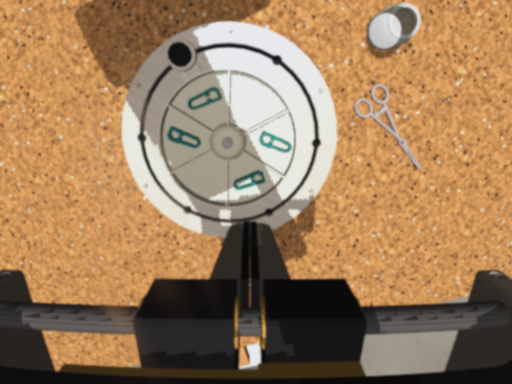

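The picture shows the button at (180,54) over hole1, turned about 59.3°. That fits 60° given the hole's play and the shading. The clamps are in their compartments, and the jar and forceps have not moved. The fingertip felt the spring all the way up, so the tray is locked and I hand in.

```bash
python3 -c "
from station import ctrl
print(ctrl.job_done())"
```

```text
the job is handed in; nothing more can be done
None
```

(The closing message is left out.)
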